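# Drive the jig wedge tight with a mallet

## Robot

A 7-joint arm with a two-finger parallel gripper is mounted at the origin on the work surface; the furniture and walls round the work are solid. World frame = base frame: x ahead of the robot, y to its left, z up, the work surface at z = 0. Lengths are in m, angles in rad, forces in N, time in s.
With the tool pointing down it reaches from about 0.425 to 0.925 m from the base axis. Payload 6.8 kg.
Tool frame: the origin (TCP) lies midway between the tips of the shut fingers; the grasp point (between the pads) lies 19 mm behind it (bot.grasp_offset is the distance from the TCP to the grasp point, in m); z points along the fingers, x is the direction in which the jaws open and shut, and the axes are right-handed (so a half turn about z gives the same grasp; the last joint's range is limited). The gripper opens to 85 mm and grips with 20 to 120 N. Pads are 22 mm wide; open, the fingers measure 114 mm over their backs; the gripper's body (76 mm by 85 mm) begins 54 mm behind the grasp point. The pads swing forward as they close: fully open they stand 13 mm farther back than shut.
Start: joints at [1.145, 0.477, 0.022, 1.555, -0.011, 1.109, -0.083], TCP at [0.211, -0.641, 0.231] pointing down, gripper open.
Joint ranges: [-2.96, 2.96], [-0.34, 2.1], [-1.41, 1.46], [0.24, 2.44], [-1.37, 4.51], [0.17, 1.92], [-2.96, 2.96]. Speed limits (rad/s): [2.39, 2.39, 3.14, 3.14, 3.14, 3.14, 3.14].

## Interface

Orientations are given as a unit quaternion [w, x, y, z].
In Python, from station import bot, imaging gives the robot as it stands. The module is installed in compiled form; this text tells all that it offers.
- The arm moves only by the tool apply_moves, never from a script. Its argument "increments" is a list of rows, each a list of 7 numbers: the shift along the tool's x, y, z in mm, then the turn, a rotation vector about the tool's x, y, z in degrees, then the closure, from -1 (fully open) to 1 (shut). In form: [[dx, dy, dz, rx, ry, rz, grip], ...]. A call has exactly 8 rows; each row shifts and turns the pose as measured when the row begins, along the tool's axes as they then stand; what a row does not reach is not made up. A row lasts 1/8 s, in which the tool goes at most 62.5 mm and 10.7 degrees, less where a joint would pass 70% of its speed; a pose out of reach is approached as far as the arm can. A call with a gripper value outside its range is refused whole. The fingers move at their own pace and stop on an object; "grip_force" is the grip in N (left out, the last holds). Time passes only in rows, so rows that do not move let the fingers close, or fill a call up. It gives the time, the measured TCP pose, the force and the opening at its end, in the units of the state.
- bot.get_obs(): the state, without advancing time (a new reading comes with each control period).
- imaging.read_camera(name): name is "scene" or "top" or "wrist"; returns the picture (384x512x3 uint8, red, green, blue); there is no depth.
- imaging.get_calibration(name): a dict with "K" (3x3 intrinsics, pixels), "extrinsics" (4x4, takes a point from camera to world coordinates). Camera axes: x right, y down, z forward; pixel columns grow to the right and rows downward; lengths in m; the calibration is good to about 2 mm. A picture is of the moment at which its call begins: read the wrist's pose just before it. get_calibration takes no time and is no camera call; for the wrist camera it gives the pose at the moment of the call.
- bot.hand_in(): hands the job in, once; it reports no verdict.
The state is a dict: "t": time; "q": joint angles; "joint_vel": joint speeds; "joint_torque": joint torques, N m; "eef_pos": TCP position; "tool_rot": TCP orientation; "contact_force": force on the tool from outside, world axes, zero at the start; "torque": the same for the moment, N m; "gripper_width": opening from 0.0 (shut) to 1.0 (fully open).
Only numpy, scipy, OpenCV 4.12 (cv2) and the standard library are available. Lean on these libraries where they do the work, as an engineer would, in place of code of your own. Each camera call takes 0.05 s, during which the arm holds its last target.

## Task

Pick up the orange mallet and tap the wooden wedge further into the jig, blow by blow, until it stops advancing and clamps the brass block firmly against the blue fence. Draw the mallet back between blows, strike at least twice, and never touch the wedge or the block with the gripper itself. Then lay the mallet down flat on the bench, well clear of the jig, and leave the other things on the bench where they are.

Things in the scene. Friction and masses are not known exactly. Their poses are not given: they have to be found in the camera images.
- jig: Jig screwed to the bench: aluminium plate 165x130x10 mm with a 54 mm wide tongue under the wedge out to y = -110. Origin on the bench under the plate; the wedge is driven along +y, between a dark slanted fence on +x (50 mm high; face x = 40 - (y + 95)/6 mm, y -60 to 54) and the block. A dark end stop meets the block's +y end (y = 48). The blue fence is on -x.
- fence: Blue fence, 16x88x40 mm, fixed on the jig plate. Clamping face: its own plane x = 0, facing +x; origin at the foot of that face, mid length. Its setting along the jig's x differs from job to job by a few mm, so how far the wedge must go (some 20 to 65 mm) is not known beforehand.
- block: Loose brass manifold block, 60 (x) x 80 (y) x 46 mm, 0.5 kg, standing on the jig plate with some mm of play between the blue fence and the wedge. Origin at the centre of its underside, axes as the jig's.
- wedge: Loose wooden wedge, steel band at the butt, lying in the gap of the jig: 140 mm long, 40 high, 40 wide at the butt (y = -70) and 17 at the thin end (y = +70). Origin on its underside, mid length; +y is the way it is driven; straight side x = -20, slanted side on +x. About 0.16 kg. It slides at under 6 N until it binds; then taps move it less and less; it holds by friction.
- wedge_butt (a point): Centre of the wedge's 40x40 mm butt face, the face to be struck (facing the wedge's -y), 20 mm above the jig plate (z = 30 mm above the bench). Even when tight it stays at least 5 mm outside the jig plate's main edge (y = -67 mm in the jig).
- hammer: Orange mallet lying flat on the bench, about 0.55 kg, mostly head. Origin on its underside below the head's centre. Head 40 (x) x 100 (y) x 44 mm; two like rubber faces at y = +50 and -50, centred 22 mm above the underside. Black handle along -x from the head (x = -20) to x = -165, 24 mm wide, 30 high, its middle 22 mm above the underside.
- hammer_grip (a point): Point in the middle of the mallet's handle, 45 mm from the head's centre, close to the centre of mass: a good place to grip across the handle's 24 mm. Gripped hard (55 N) it stays put under taps at up to 0.25 m/s, which suffice.
- oil_bottle: Bystander: oil dropper bottle with red cap, 46 mm wide, 119 mm high; origin at the centre of its underside.
- sleeve_weight: Bystander: slim grey calibration weight standing upright, 29 mm wide, 108 mm high; origin at the centre of its underside.
- ring_gauge: Bystander: steel ring 54 mm wide, 18 mm high; origin at the centre of its underside.
- gauge_2: Bystander: round pressure gauge lying on its back, 109x75x40 mm; origin on its underside.
- gauge_block_box: Bystander: wooden box 67x150x47 mm; origin at the centre of its underside.
Mind the look-alikes: they are no part of the job. Of the things shaped like the block, the brass one is meant.

How it is judged:
On the way, in this order (a step that is already met when the one before it is completed fails the run):
1. the mallet is lifted off the bench (height (world z) of hammer above 0.008 m), for 0.05 s.
2. the mallet strikes the wedge (contact force between hammer and wedge above 1.5 N).
3. the mallet is drawn back some 15 mm from the butt (contact force between hammer and wedge below 0.1 N and distance between hammer and wedge_butt above 0.066 m), for 0.05 s.
4. the mallet strikes the wedge again (contact force between hammer and wedge above 1.5 N).
5. with the mallet away, the wedge stays tight: it presses the block, and the block the blue fence, with more than 30 N (all of step 3 and contact force between wedge and block above 30 N and contact force between block and fence above 30 N and z of each of wedge, block in the frame of jig below 0.016 m), for 0.3 s.
At the end, for the whole second after the job is handed in: The wedge is at rest flat on the jig plate, tight: it presses the block, and the block the blue fence, with over 30 N each. The mallet lies flat (within 6 mm of the bench, tilt under 0.1 rad), at rest, origin at least 150 mm from the wedge's, not touching the jig (contact force between wedge and block above 30 N and contact force between block and fence above 30 N and z of each of wedge, block in the frame of jig below 0.016 m and contact force between hammer and wedge below 0.1 N and distance between hammer and wedge above 0.15 m and height (world z) of hammer below 0.006 m and angle between hammer's own z axis and vertical below 0.1 rad and contact force between hammer and jig below 0.1 N and linear speed of hammer below 0.02 m/s and linear speed of wedge below 0.01 m/s).
It fails at once if the gripper or arm touches the wedge or the block (contact force between any of the fingers, the arm and wedge above 0.5 N or contact force between any of the fingers, the arm and block above 0.5 N).
It fails at once if the mallet strikes the block (contact force between hammer and block above 1 N).
It fails at once if a bystander is moved more than 20 mm (distance of any of oil_bottle, sleeve_weight, ring_gauge, gauge_2, gauge_block_box from where it was at the start of the episode above 0.02 m).
It also fails if it takes over 45 s, if anything falls off the work surface, if the arm or the gripper's body presses on something with over 40 N, if the wrist force passes 120 N, or if a joint passes its speed limit or range.

## Working session

There is one attempt and no reset: what is moved stays moved. The work goes in short steps, Python scripts to look and compute and a tool call to move; the robot and the scene stay as the last step left them, time stands still between calls to the robot, and variables do not carry over. Pictures are saved under pics/ and viewed, and the job is handed in when it is done.

Besides the shell and the picture viewer there is one more tool, called after "Emit:" as name([rows], argument=value, ...), one row to a line, values as JSON. apply_moves: Moves the arm, as the interface text tells. Its arguments: {"type":"object","properties":{"increments":{"type":"array","items":{"type":"array","items":{"type":"number"}}},"grip_force":{"type":"number"}},"required":["increments"]}

```bash
mkdir -p pics; ls; python3 - <<'E'
from station import bot, imaging
import cv2
for n in ["scene","top","wrist"]:
    c=imaging.get_calibration(n); print(n,c["K"].round(1).tolist(),c["extrinsics"].round(4).tolist())
    im=imaging.read_camera(n); cv2.imwrite(f"pics/{n}0.png",im[:,:,::-1])
print(bot.get_obs())
E
```

```text
pics
scene [[491.0, 0.0, 252.9], [0.0, 491.0, 188.4], [0.0, 0.0, 1.0]] [[-0.706, -0.3214, 0.6311, -0.4101], [-0.7082, 0.3268, -0.6258, 0.9606], [-0.0051, -0.8887, -0.4584, 0.7256], [0.0, 0.0, 0.0, 1.0]]
top [[354.9, 0.0, 252.7], [0.0, 354.9, 192.8], [0.0, 0.0, 1.0]] [[-0.0257, -0.9823, 0.1854, 0.3258], [-0.9997, 0.0263, 0.0008, 0.0481], [-0.0057, -0.1853, -0.9827, 1.006], [0.0, 0.0, 0.0, 1.0]]
wrist [[329.8, 0.0, 261.6], [0.0, 329.8, 199.6], [0.0, 0.0, 1.0]] [[0.3131, -0.9038, -0.2918, 0.2855], [-0.9497, -0.2987, -0.0939, -0.6161], [-0.0023, 0.3066, -0.9519, 0.3734], [0.0, 0.0, 0.0, 1.0]]
{'t': 0.15, 'q': array([ 1.14487575,  0.4776036 ,  0.02234669,  1.55619619, -0.01146878,
        1.10931217, -0.08306044]), 'joint_vel': array([ 0.00074673, -0.00114219,  0.00191345, -0.00362028,  0.00045302,
       -0.00133086,  0.00151861]), 'joint_torque': array([ 2.99069339e-03, -5.96921575e+01,  1.61044814e+00, -2.81490093e+01,
        1.27374718e-02,  6.52317947e-03,  2.36166449e-05]), 'eef_pos': array([ 0.21078179, -0.64077393,  0.23056541]), 'tool_rot': array([-3.55709762e-04,  8.10112443e-01, -5.86274122e-01, -5.97703680e-04]), 'contact_force': array([-0.06669204,  0.61207379, -0.70352966]), 'torque': array([ 0.06233491, -0.03033728,  0.00136442]), 'gripper_width': 0.99918164240428}
```

View pics/scene0.png

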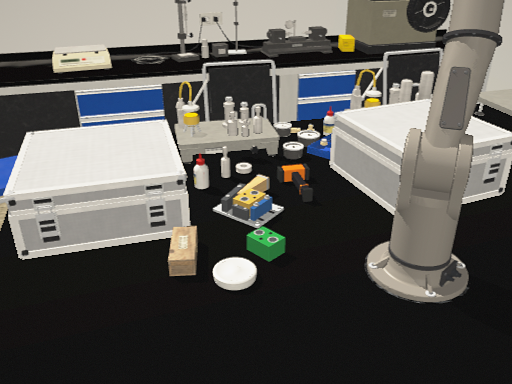

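View pics/top0.png

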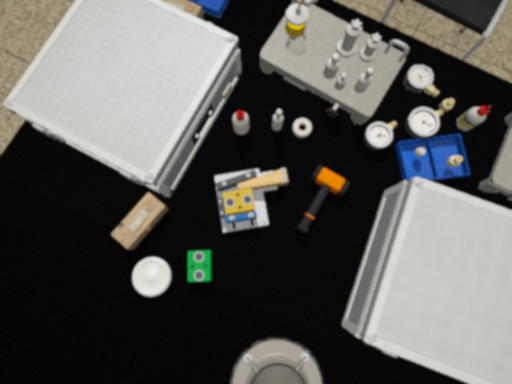

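View pics/wrist0.png

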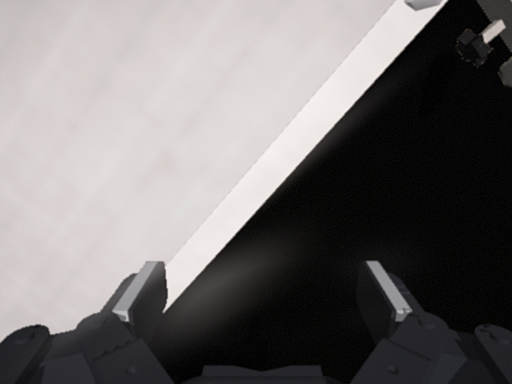

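```bash
cat > h.py <<'E'
import numpy as np, cv2
from station import bot, imaging
from scipy.spatial.transform import Rotation as R
def ray(name,uv,z,cal=None):
    c=cal or imaging.get_calibration(name); K=c["K"];T=c["extrinsics"]
    uv=np.atleast_2d(np.float64(uv)); d=np.c_[uv,np.ones(len(uv))]@np.linalg.inv(K).T@T[:3,:3].T
    o=T[:3,3]; return o+d*((z-o[2])/d[:,2])[:,None]
def proj(name,P,cal=None):
    c=cal or imaging.get_calibration(name); T=c["extrinsics"]
    p=(np.atleast_2d(P)-T[:3,3])@T[:3,:3]; p=p@c["K"].T; return p[:,:2]/p[:,2:]
def pose(o=None):
    o=o or bot.get_obs(); q=o["tool_rot"]; return np.array(o["eef_pos"]), R.from_quat([q[1],q[2],q[3],q[0]])
E
python3 - <<'E'
import cv2
im=cv2.imread("pics/top0.png"); cv2.imwrite("pics/topc.png",cv2.resize(im[100:295,170:370],None,fx=4,fy=3,interpolation=cv2.INTER_CUBIC)[:600] if 0 else cv2.resize(im[150:250,200:360],(800,500),interpolation=cv2.INTER_CUBIC))
im=cv2.imread("pics/scene0.png"); cv2.imwrite("pics/scenec.png",cv2.resize(im[150:240,200:330],(780,540),interpolation=cv2.INTER_CUBIC))
from h import *
print(ray("top",[[331,180],[303,228],[240,203],[287,177]],0.03).round(3))
E
```

```text
[[ 0.541 -0.172  0.03 ]
 [ 0.408 -0.087  0.03 ]
 [ 0.482  0.085  0.03 ]
 [ 0.553 -0.049  0.03 ]]
```

View pics/topc.png

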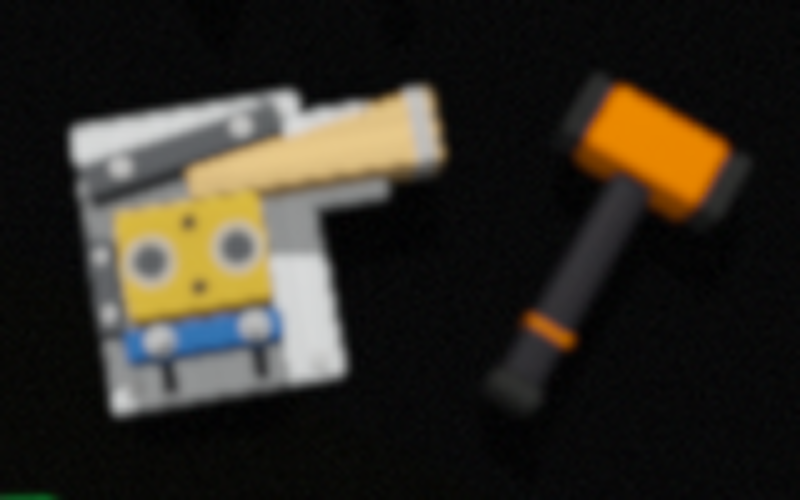

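View pics/scenec.png

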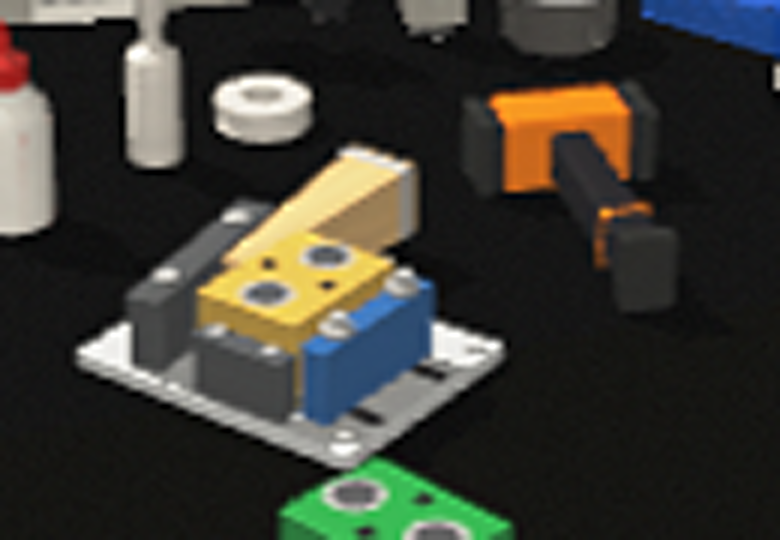

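```bash
cat >> h.py <<'E'
def tc(x,y): return [200+x/5.,150+y/5.]
def togo(target,yaw=None):
    p,r=pose(); d=r.inv().apply(np.array(target)-p)*1000
    out=d.round(1).tolist()
    if yaw is not None:
        # tool down with tool x axis at yaw (mod pi)
        best=None
        for k in (0,np.pi):
            y=yaw+k; x=np.array([np.cos(y),np.sin(y),0]); z=np.array([0,0,-1.]); M=np.c_[x,np.cross(z,x),z]
            rv=(r.inv()*R.from_matrix(M)).as_rotvec(degrees=True)
            print("yaw opt",round(y,3),"rotvec",rv.round(2))
    print("p",p.round(4),"xaxis",r.apply([1,0,0]).round(3),"z",r.apply([0,0,1]).round(3),"tool delta mm",out)
    return out
E
python3 - <<'E'
from h import *
h=ray("top",[tc(635,185),tc(515,395)],0.034); print(h.round(4)); d=h[0]-h[1]; print("hammer x yaw",np.arctan2(d[1],d[0]))
c=ray("top",[tc(653,150)],0.03); print("head c",c.round(4)); hx=d/np.linalg.norm(d)
g=c[0]-0.045*hx; print("grip",g)
j=ray("top",[tc(75,128),tc(113,415),tc(345,375)],0.01);print(j.round(4)); e=j[0]-j[1]; print("jig x yaw",np.arctan2(e[1],e[0])); e=j[1]-j[2]; print("jig y yaw-90",np.arctan2(e[1],e[0])-np.pi/2, np.linalg.norm(e))
togo([0.46,-0.13,0.36],np.arctan2(d[1],d[0])+np.pi/2)
p,r=pose(); T=imaging.get_calibration("wrist")["extrinsics"]; print("cam in tool",r.inv().apply(T[:3,3]-p),r.inv().apply(T[:3,2]))
E
```

```text
[[ 0.5201 -0.159   0.034 ]
 [ 0.4048 -0.086   0.034 ]]
hammer x yaw -0.5648532515334943
head c [[ 0.5407 -0.1712  0.03  ]]
grip [ 0.5026496  -0.14715454  0.03      ]
[[0.567  0.1562 0.01  ]
 [0.4015 0.1359 0.01  ]
 [0.4205 0.0055 0.01  ]]
jig x yaw 0.12189365862735259
jig y yaw-90 0.1444138802189976 0.13185222514923556
yaw opt 1.006 rotvec [-9.0000e-02  5.0000e-02 -1.2942e+02]
yaw opt 4.148 rotvec [4.000e-02 7.000e-02 5.058e+01]
p [ 0.2108 -0.6408  0.2306] xaxis [ 0.313 -0.95  -0.001] z [-0.001  0.001 -1.   ] tool delta mm [-407.5, -396.4, -128.9]
cam in tool [-0.00024359 -0.07868442 -0.14297505] [-4.29308177e-04  3.06416751e-01  9.51897363e-01]
```

Emit:
apply_moves([
  [0,0,-60,0,0,0,-1],
  [-20,-20,-50,0,0,0,-1],
  [-43,-42,-10,0,0,0,-1],
  [-43,-42,-8,0,0,0,-1],
  [-43,-42,0,0,0,0,-1],
  [-43,-42,0,0,0,0,-1],
  [-43,-42,0,0,0,0,-1],
  [-43,-42,0,0,0,0,-1],
])

```text
t: 1.15
eef_pos: [0.3845, -0.2851, 0.3607]
tool_rot: [-0.001, 0.807, -0.59, -0.002]
contact_force: [1.9, -0.4, 0.0]
gripper_width: 0.998
```

```bash
python3 - <<'E'
from h import *
togo([0.46,-0.13,0.36],-0.565-np.pi/2)
E
```

```text
yaw opt -2.136 rotvec [ 0.17  0.19 50.05]
yaw opt 1.006 rotvec [  -0.23    0.2  -129.95]
p [ 0.3845 -0.2851  0.3607] xaxis [ 0.304 -0.953 -0.004] z [-0.002  0.004 -1.   ] tool delta mm [-124.8, -119.0, 1.0]
```

Emit:
apply_moves([
  [-42,-40,0,0,0,0,-1],
  [-42,-40,0,0,0,0,-1],
  [-42,-40,0,0,0,10,-1],
  [0,0,0,0,0,10,-1],
  [0,0,0,0,0,10,-1],
  [0,0,0,0,0,10,-1],
  [0,0,0,0,0,10,-1],
  [0,0,0,0,0,0,-1],
])

```text
t: 2.15
eef_pos: [0.4603, -0.122, 0.3601]
tool_rot: [-0.001, -0.484, 0.875, 0.003]
contact_force: [0.4, -0.3, 0.5]
gripper_width: 1.002
```

```bash
python3 - <<'E'
from h import *
togo([0.46,-0.13,0.36],-0.565-np.pi/2)
import pickle
pickle.dump(imaging.get_calibration("wrist"),open("w1.pkl","wb"))
im=imaging.read_camera("wrist")[:,:,::-1]; cv2.imwrite("pics/w1.png",im)
cv2.imwrite("pics/w1b.png",cv2.resize(im,(800,600),interpolation=cv2.INTER_CUBIC))
E
```

```text
yaw opt -2.136 rotvec [0.3  0.09 0.31]
yaw opt 1.006 rotvec [-1.4000e-01  4.7000e-01 -1.7969e+02]
p [ 0.4603 -0.122   0.3601] xaxis [-0.531 -0.847 -0.002] z [-0.004  0.004 -1.   ] tool delta mm [7.0, -4.0, 0.1]
```

View pics/w1b.png

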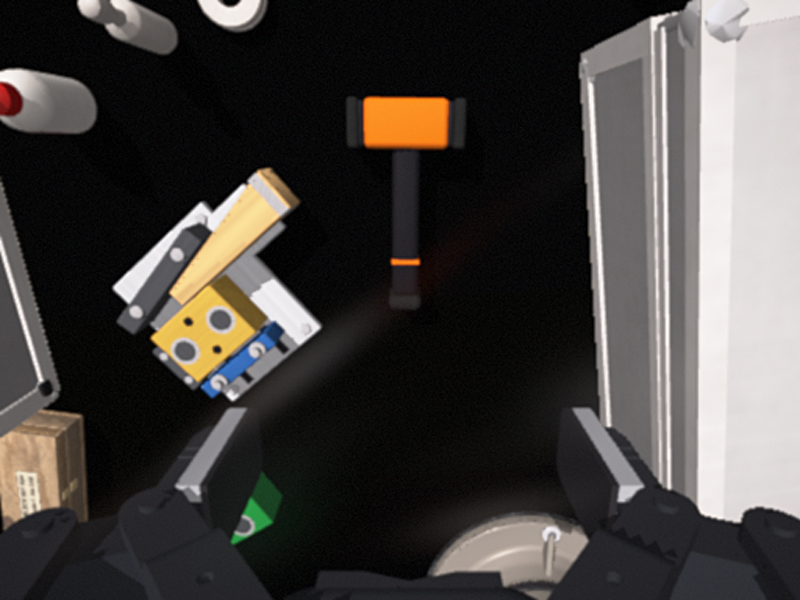

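```bash
python3 - <<'E'
import cv2
im=cv2.imread("pics/w1.png")
def c(x,y,w,h,s,n): cv2.imwrite(n,cv2.resize(im[y:y+h,x:x+w],(w*s,h*s),interpolation=cv2.INTER_CUBIC))
c(210,50,100,100,6,"pics/ham.png"); c(70,100,145,160,4-0,"pics/jig.png"); 
c(70,100,130,100,6,"pics/jig2.png")
E
```

```text
(no output)
```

View pics/ham.png

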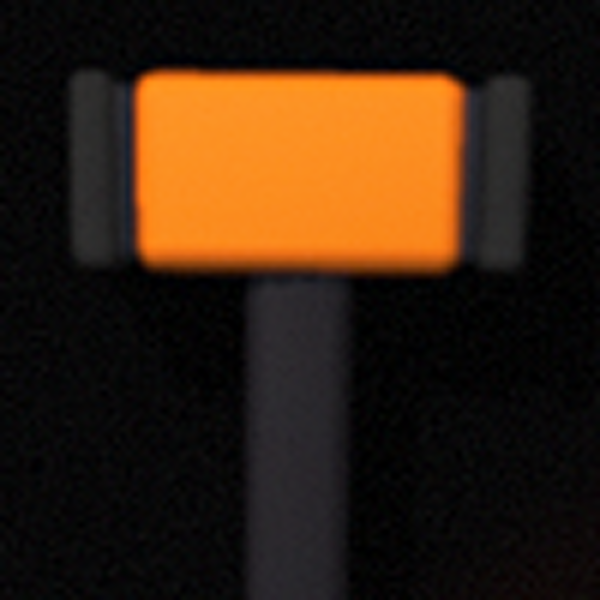

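View pics/jig2.png

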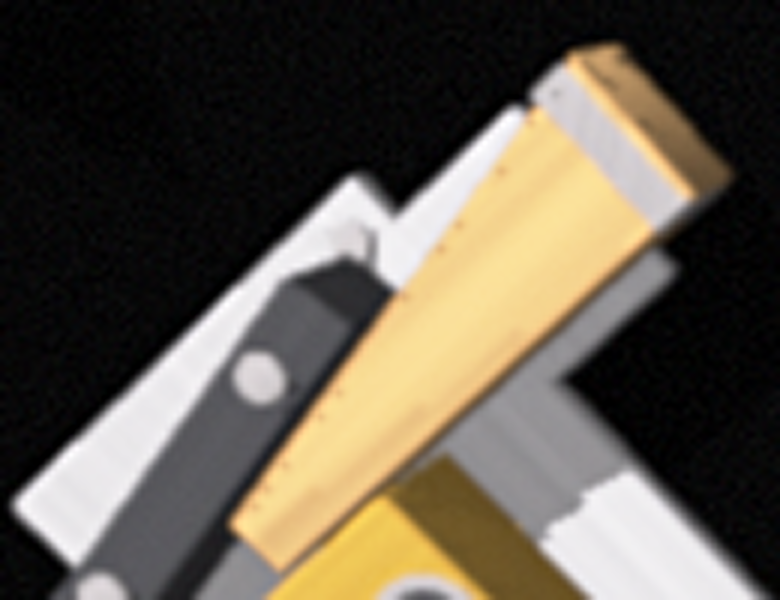

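View pics/jig.png

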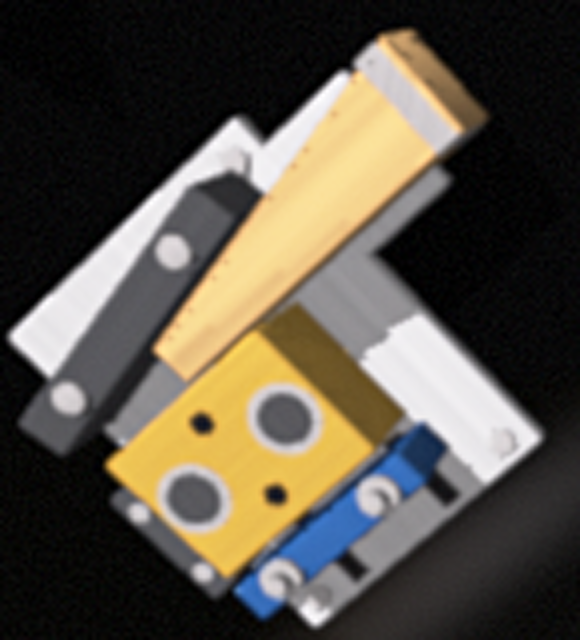

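```bash
python3 - <<'E'
from h import *
import pickle
c=pickle.load(open("w1.pkl","rb"))
H=np.array([[72,72],[72,265],[528,270],[528,78]])/6+[210,50]
P=ray(0,H,0.042,c); print("head",P.round(4),P.mean(0).round(4), [np.linalg.norm(P[i]-P[(i+1)%4]).round(4) for i in range(4)])
d=P[[2,3]].mean(0)-P[[0,1]].mean(0); print("yaw from head",np.arctan2(-d[0],-d[1])) 
hy=-d/np.linalg.norm(d); print("hammer x yaw",np.arctan2(hy[1],hy[0])-np.pi/2)
hd=ray(0,[np.array([298,290])/6+[210,50],[405*.64,262*.64]],0.037,c); e=hd[0]-hd[1]; print("handle",hd.round(4),np.arctan2(e[1],e[0]))
J=np.array([[10,335],[240,117],[545,435],[320,628]])/4+[70,100]
Q=ray(0,J,0.01,c); print("jig",Q.round(4),[np.linalg.norm(Q[i]-Q[(i+1)%4]).round(4) for i in range(4)])
for a,b in((2,1),(3,0)): e=Q[b]-Q[a]; print("x yaw",np.arctan2(e[1],e[0]))
for a,b in((1,0),(2,3)): e=Q[b]-Q[a]; print("y yaw",np.arctan2(e[1],e[0])-np.pi/2)
W=np.array([[568,55],[695,195]])/6+[70,100]; B=np.array([[620,45],[732,178]])/6+[70,100]
for X,z in((W,.05),(B,.01)):
    p=ray(0,X,z,c); e=p[0]-p[1]; print("butt",p.round(4),p.mean(0).round(4),np.linalg.norm(e),np.arctan2(e[1],e[0]))
S=np.array([[655,240],[280,570]])/6+[70,100]; p=ray(0,S,.05,c); e=p[1]-p[0]; print("side",p.round(4),np.arctan2(e[1],e[0])-np.pi/2)
E
```

```text
head [[ 0.5857 -0.1385  0.042 ]
 [ 0.5529 -0.1162  0.042 ]
 [ 0.4984 -0.2014  0.042 ]
 [ 0.5326 -0.2212  0.042 ]] [ 0.5424 -0.1693  0.042 ] [np.float64(0.0397), np.float64(0.1012), np.float64(0.0395), np.float64(0.0983)]
yaw from head 0.5703483592989866
hammer x yaw -0.5703483592989866
handle [[ 0.5218 -0.1558  0.037 ]
 [ 0.4412 -0.1044  0.037 ]] -0.5678434596203183
jig [[0.5681 0.1583 0.01  ]
 [0.5858 0.0296 0.01  ]
 [0.4245 0.0058 0.01  ]
 [0.404  0.1348 0.01  ]] [np.float64(0.1299), np.float64(0.1631), np.float64(0.1306), np.float64(0.1658)]
x yaw 0.14655432784178207
x yaw 0.14212039202140658
y yaw 0.13643644774900987
y yaw 0.1572991091914573
butt [[ 0.5771 -0.0419  0.05  ]
 [ 0.5375 -0.0476  0.05  ]] [ 0.5573 -0.0448  0.05  ] 0.04004653702736217 0.1447061222298537
butt [[ 0.5768 -0.0431  0.01  ]
 [ 0.5369 -0.0475  0.01  ]] [ 0.5568 -0.0453  0.01  ] 0.04007684922242832 0.1100263886522676
side [[ 0.5342 -0.0339  0.05  ]
 [ 0.5184  0.0895  0.05  ]] 0.1268182148055963
```

Emit:
apply_moves([
  [-2,-25,40,0.3,0.1,0.3,-1],
  [-2,-25,50,0,0,0.2,-1],
  [0,0,55,0,0,0,-1],
  [0,0,55,0,0,0,-1],
  [0,0,40,0,0,0,-1],
  [0,0,20,0,0,0,-1],
  [0,0,0,0,0,0,-1],
  [0,0,0,0,0,0,-1],
])

```text
t: 3.2
eef_pos: [0.509, -0.1471, 0.0945]
tool_rot: [0.002, -0.493, 0.87, -0.002]
contact_force: [0.2, -0.4, -0.1]
gripper_width: 1.0
```

```bash
python3 - <<'E'
from h import *
togo([0.5045,-0.1451,0.006],-0.569-np.pi/2)
im=imaging.read_camera("wrist")[:,:,::-1]; cv2.imwrite("pics/w2.png",im)
E
```

```text
yaw opt -2.14 rotvec [-0.31  0.11  1.64]
yaw opt 1.002 rotvec [-1.7000e-01 -4.9000e-01 -1.7836e+02]
p [ 0.509  -0.1471  0.0945] xaxis [-0.514 -0.858 -0.002] z [ 0.006 -0.001 -1.   ] tool delta mm [0.7, 5.4, 88.5]
```

View pics/w2.png

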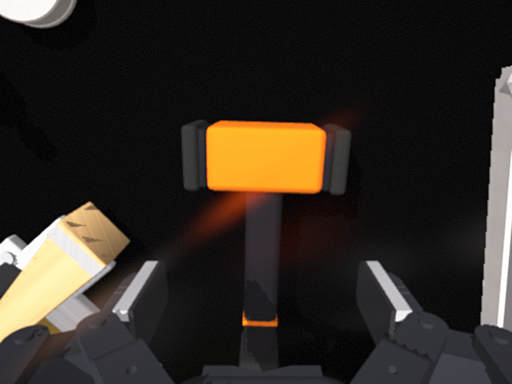

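Emit:
apply_moves([
  [0.7,5.4,20,-0.3,0.1,1.6,-1],
  [0,0,30,0,0,0,-1],
  [0,0,25,0,0,0,-1],
  [0,0,9,0,0,0,-1],
  [0,0,3,0,0,0,-1],
  [0,0,0,0,0,0,-1],
  [0,0,0,0,0,0,-1],
  [0,0,0,0,0,0,-1],
])

```text
t: 4.25
eef_pos: [0.5125, -0.1473, 0.0149]
tool_rot: [0.007, -0.481, 0.877, -0.006]
contact_force: [-0.3, 0.2, -0.3]
gripper_width: 1.002
```

```bash
python3 - <<'E'
from h import *
togo([0.5045,-0.1451,0.006],-0.569-np.pi/2)
im=imaging.read_camera("wrist")[:,:,::-1]; cv2.imwrite("pics/w3.png",im)
E
```

```text
yaw opt -2.14 rotvec [-1.03  0.33  0.09]
yaw opt 1.002 rotvec [  -0.51   -1.61 -179.9 ]
p [ 0.5125 -0.1473  0.0149] xaxis [-0.537 -0.843 -0.006] z [ 0.018 -0.005 -1.   ] tool delta mm [2.4, 8.1, 8.8]
```

View pics/w3.png

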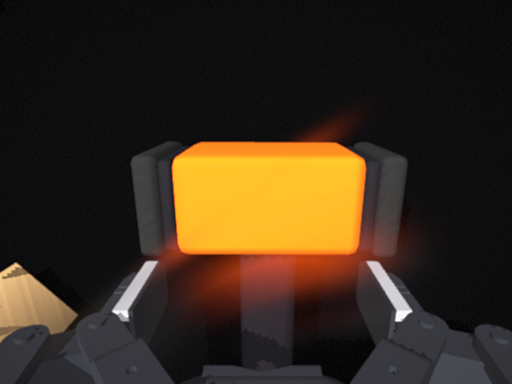

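Emit:
apply_moves([
  [2.4,8.1,0,-1,0.3,0.1,-1],
  [0,0,5,0,0,0,-1],
  [0,0,3,0,0,0,-1],
  [0,0,0,0,0,0,-1],
  [0,0,0,0,0,0,-1],
  [0,0,0,0,0,0,-1],
  [0,0,0,0,0,0,-1],
  [0,0,0,0,0,0,-1],
])

```text
t: 5.3
eef_pos: [0.5038, -0.1448, 0.0063]
tool_rot: [-0.0, -0.48, 0.877, 0.0]
contact_force: [0.5, 0.5, 0.3]
gripper_width: 1.0
```

```bash
python3 - <<'E'
from h import *
togo([0.5045,-0.1451,0.006],-0.569-np.pi/2)
E
```

```text
yaw opt -2.14 rotvec [ 0.04  0.01 -0.01]
yaw opt 1.002 rotvec [ 2.0000e-02 -7.0000e-02  1.7999e+02]
p [ 0.5038 -0.1448  0.0063] xaxis [-0.539 -0.842 -0.   ] z [-0.001  0.001 -1.   ] tool delta mm [-0.1, -0.8, 0.3]
```

Emit:
apply_moves([
  [0,0,0,0,0,0,1],
  [0,0,0,0,0,0,1],
  [0,0,0,0,0,0,1],
  [0,0,0,0,0,0,1],
  [0,0,0,0,0,0,1],
  [0,0,0,0,0,0,1],
  [0,0,0,0,0,0,1],
  [0,0,-12,0,0,0,1],
], grip_force=80)

```text
t: 6.3
eef_pos: [0.5022, -0.1445, 0.0177]
tool_rot: [-0.001, -0.48, 0.877, 0.001]
contact_force: [-0.3, 0.5, -6.7]
gripper_width: 0.266
```

```bash
python3 - <<'E'
from h import *
togo([0.5045,-0.1451,0.006],-0.569-np.pi/2)
im=imaging.read_camera("wrist")[:,:,::-1]; cv2.imwrite("pics/w4.png",im)
E
```

```text
yaw opt -2.14 rotvec [ 0.23 -0.06 -0.  ]
yaw opt 1.002 rotvec [-1.0e-01 -3.6e-01  1.8e+02]
p [ 0.5022 -0.1445  0.0177] xaxis [-0.539 -0.842  0.001] z [-0.004  0.001 -1.   ] tool delta mm [-0.7, -2.3, 11.7]
```

View pics/w4.png

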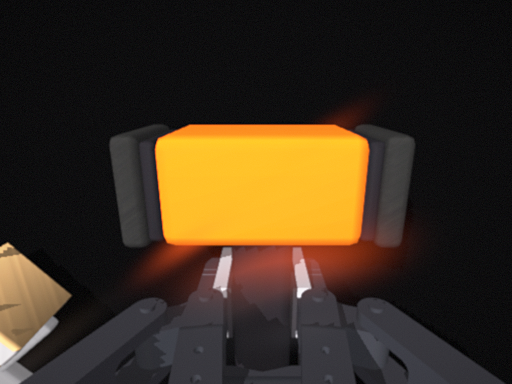

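Emit:
apply_moves([
  [0,0,-5,0.2,0,0,1],
  [0,0,0,0,0,-10,1],
  [0,0,0,0,0,-10,1],
  [0,0,0,0,0,-10,1],
  [0,0,0,0,0,-10,1],
  [0,0,0,0,0,0,1],
  [0,0,0,0,0,0,1],
  [0,0,0,0,0,0,1],
])

```text
t: 7.35
eef_pos: [0.5008, -0.1455, 0.0255]
tool_rot: [0.002, 0.756, -0.655, 0.001]
contact_force: [0.1, -0.8, -5.3]
gripper_width: 0.262
```

```bash
python3 - <<'E'
from h import *
togo([0.5232,-0.1307,0.0225],0.143-np.pi/2)
E
```

```text
yaw opt -1.428 rotvec [ 0.1  -0.16 -0.01]
yaw opt 1.714 rotvec [-2.5000e-01 -1.5000e-01  1.7999e+02]
p [ 0.5008 -0.1455  0.0255] xaxis [ 0.142 -0.99   0.003] z [-0.001 -0.003 -1.   ] tool delta mm [-11.5, -24.3, 2.9]
```

Emit:
apply_moves([
  [-6,-12,1,0.1,-0.1,0,1],
  [-5.5,-12.3,2,0,0,0,1],
  [0,0,0,0,0,0,1],
  [0,0,0,0,0,0,1],
  [0,0,0,0,0,0,1],
  [0,0,0,0,0,0,1],
  [0,0,0,0,0,0,1],
  [0,0,0,0,0,0,1],
])

```text
t: 8.35
eef_pos: [0.5248, -0.1293, 0.0221]
tool_rot: [0.0, 0.755, -0.656, 0.0]
contact_force: [0.4, -0.2, -5.8]
gripper_width: 0.266
```

```bash
python3 - <<'E'
from h import *
togo([0.5232,-0.1307,0.0225],0.143-np.pi/2)
im=imaging.read_camera("wrist")[:,:,::-1]; cv2.imwrite("pics/w5.png",im)
im=imaging.read_camera("scene")[:,:,::-1]; cv2.imwrite("pics/s5.png",cv2.resize(im[140:250,190:340],(750,550),interpolation=cv2.INTER_CUBIC))
E
```

```text
yaw opt -1.428 rotvec [ 0.01 -0.07 -0.11]
yaw opt 1.714 rotvec [-1.0000e-01 -1.0000e-02  1.7989e+02]
p [ 0.5248 -0.1293  0.0221] xaxis [ 0.141 -0.99   0.001] z [ 0.    -0.001 -1.   ] tool delta mm [1.1, 1.8, -0.3]
```

View pics/w5.png

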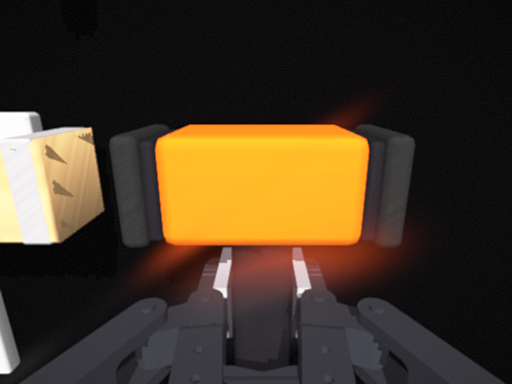

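View pics/s5.png

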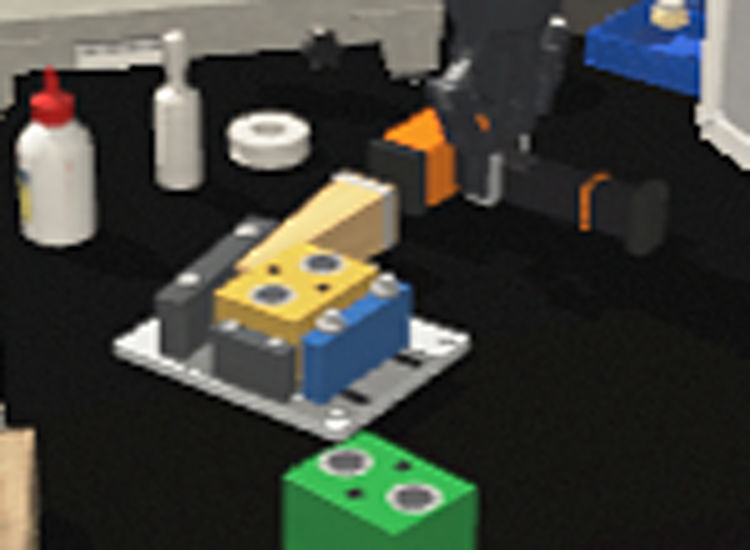

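Emit:
apply_moves([
  [-20,2,0,0,0,-0.1,1],
  [-20,1,0,0,0,0,1],
  [-15,1,0,0,0,0,1],
  [30,0,0,0,0,0,1],
  [10,0,0,0,0,0,1],
  [0,0,0,0,0,0,1],
  [0,0,0,0,0,0,1],
  [0,0,0,0,0,0,1],
])

```text
t: 9.45
eef_pos: [0.5175, -0.1073, 0.0224]
tool_rot: [-0.0, 0.758, -0.653, -0.0]
contact_force: [-0.5, 0.4, -5.9]
gripper_width: 0.268
```

```bash
cat >> h.py <<'E'
def look(n):
    togo([0.5232,-0.1307,0.0225],0.143-np.pi/2)
    im=imaging.read_camera("wrist")[:,:,::-1]; cv2.imwrite(f"pics/{n}.png",im)
E
python3 -c "
from h import *
look('w6')"
```

```text
yaw opt -1.428 rotvec [-0.01  0.07  0.32]
yaw opt 1.714 rotvec [-1.1000e-01 -1.0000e-02 -1.7968e+02]
p [ 0.5175 -0.1073  0.0224] xaxis [ 0.148 -0.989 -0.001] z [-0.     0.001 -1.   ] tool delta mm [24.0, -2.1, -0.1]
```

View pics/w6.png

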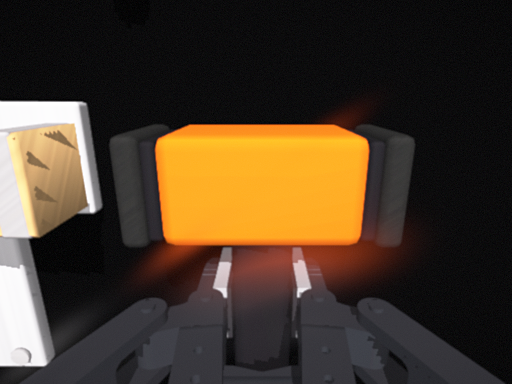

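```bash
cat >> h.py <<'E'
U=np.array([-.1425,.9898,0]);X=np.array([.9898,.1425,0]);B0=np.array([.557,-.045,0])
def butt(top,bot):
    p=ray("wrist",top,.05); q=ray("wrist",bot,.01)
    T,r=pose(); head=T-r.apply([0,1,0])*.0457; face=head-r.apply([1,0,0])*.05
    for n,a in(("top",p),("bot",q)):
        print(n,"advance",((a-B0)@U*1000).round(1),"x",((a-B0)@X*1000).round(1),"gap from face",((a-face)@U*1000).round(1))
    print("head x off",(head-B0)@X*1000)
E
python3 -c "
from h import *
butt([[10,135],[35,238]],[[75,125],[87,210]])"
```

```text
top advance [31.8 31.1] x [ 16.5 -22.5] gap from face [37.5 36.8]
bot advance [31.  31.9] x [ 16.3 -25.4] gap from face [36.7 37.6]
head x off -2.2018167788790173
```

Emit:
apply_moves([
  [-15,0,0,0,0,0.3,1],
  [-28,1,0,0,0,0,1],
  [28,0,0,0,0,0,1],
  [0,0,0,0,0,0,1],
  [0,0,0,0,0,0,1],
  [0,0,0,0,0,0,1],
  [0,0,0,0,0,0,1],
  [0,0,0,0,0,0,1],
])

```text
t: 10.5
eef_pos: [0.5133, -0.0842, 0.0227]
tool_rot: [-0.001, 0.758, -0.653, -0.001]
contact_force: [-0.3, 0.3, -6.1]
gripper_width: 0.261
```

```bash
python3 -c "
from h import *
look('w7')"
```

```text
yaw opt -1.428 rotvec [-0.01  0.21  0.33]
yaw opt 1.714 rotvec [-3.3000e-01 -2.0000e-02 -1.7967e+02]
p [ 0.5133 -0.0842  0.0227] xaxis [ 0.148 -0.989 -0.004] z [-0.     0.004 -1.   ] tool delta mm [47.4, -2.9, 0.0]
```

View pics/w7.png

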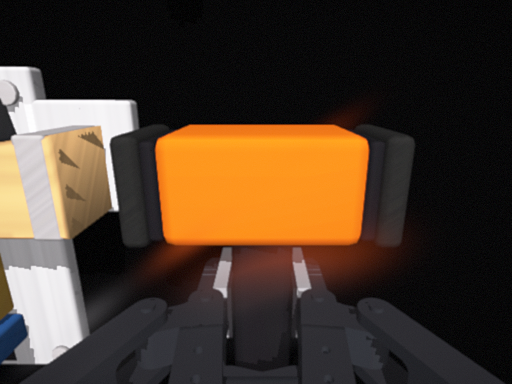

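```bash
python3 -c "
from h import *
butt([[42,135],[58,238]],[[100,127],[110,208]])"
```

```text
top advance [44.3 45.9] x [ 15.6 -23.5] gap from face [26.7 28.3]
bot advance [43.2 43.9] x [ 14.5 -25.3] gap from face [25.5 26.2]
head x off -3.139244531458594
```

Emit:
apply_moves([
  [-5,0,0,0,0.1,0.3,1],
  [-28,1.5,0,0,0,0,1],
  [32,0,0,0,0,0,1],
  [0,0,0,0,0,0,1],
  [0,0,0,0,0,0,1],
  [0,0,0,0,0,0,1],
  [0,0,0,0,0,0,1],
  [0,0,0,0,0,0,1],
])

```text
t: 11.55
eef_pos: [0.5116, -0.0811, 0.0229]
tool_rot: [-0.001, 0.756, -0.654, -0.001]
contact_force: [-0.4, -0.6, -5.9]
gripper_width: 0.27
```

```bash
python3 -c "
from h import *
look('w8')"
```

```text
yaw opt -1.428 rotvec [-0.02  0.1   0.06]
yaw opt 1.714 rotvec [-1.5000e-01 -4.0000e-02 -1.7994e+02]
p [ 0.5116 -0.0811  0.0229] xaxis [ 0.144 -0.99  -0.002] z [ 0.     0.002 -1.   ] tool delta mm [50.7, -4.4, 0.3]
```

View pics/w8.png

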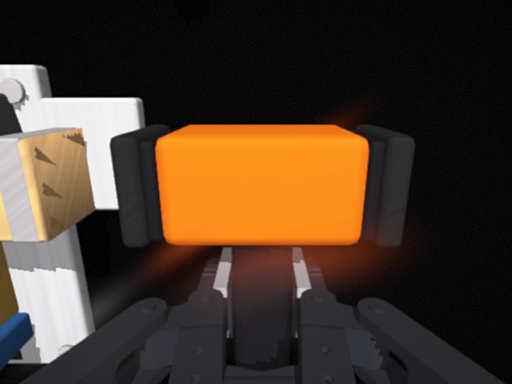

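```bash
python3 -c "
from h import *
butt([[18,137],[40,238]],[[80,127],[92,208]])"
```

```text
top advance [56.1 56.2] x [ 13.9 -24.5] gap from face [35.2 35.4]
bot advance [55.6 56.2] x [ 13.5 -26.3] gap from face [34.8 35.4]
head x off -4.435038928452364
```

Emit:
apply_moves([
  [-14,0.5,0,0,0.1,0,1],
  [-28,1,0,0,0,0,1],
  [32,0,0,0,0,0,1],
  [0,0,0,0,0,0,1],
  [0,0,0,0,0,0,1],
  [0,0,0,0,0,0,1],
  [0,0,0,0,0,0,1],
  [0,0,0,0,0,0,1],
])

```text
t: 12.6
eef_pos: [0.5069, -0.0702, 0.0233]
tool_rot: [0.002, 0.756, -0.654, 0.001]
contact_force: [-0.1, 0.7, -6.1]
gripper_width: 0.267
```

```bash
python3 -c "
from h import *
look('w9')"
```

```text
yaw opt -1.428 rotvec [ 0.15 -0.26  0.09]
yaw opt 1.714 rotvec [   0.41    0.23 -179.91]
p [ 0.5069 -0.0702  0.0233] xaxis [ 0.144 -0.99   0.005] z [-0.002 -0.005 -1.   ] tool delta mm [62.3, -7.4, 1.1]
```

View pics/w9.png

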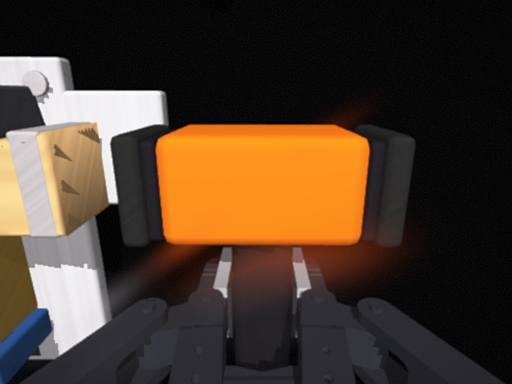

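```bash
python3 -c "
from h import *
butt([[40,132],[54,234]],[[99,123],[107,205]])"
```

```text
top advance [59.5 62. ] x [ 12.7 -25.8] gap from face [27.2 29.7]
bot advance [57.8 59.8] x [ 12.3 -27.8] gap from face [25.4 27.4]
head x off -7.480143627613398
```

Emit:
apply_moves([
  [-5,-0.5,0.5,0.1,-0.2,0,1],
  [-28,0,0,0,0,0,1],
  [30,0,0,0,0,0,1],
  [0,0,0,0,0,0,1],
  [0,0,0,0,0,0,1],
  [0,0,0,0,0,0,1],
  [0,0,0,0,0,0,1],
  [0,0,0,0,0,0,1],
])

```text
t: 13.65
eef_pos: [0.5058, -0.0718, 0.023]
tool_rot: [0.004, 0.755, -0.656, 0.001]
contact_force: [0.3, -0.3, -6.1]
gripper_width: 0.267
```

```bash
python3 -c "
from h import *
look('w10')"
```

```text
yaw opt -1.428 rotvec [ 0.26 -0.44 -0.17]
yaw opt 1.714 rotvec [ -0.69  -0.4  179.83]
p [ 0.5058 -0.0718  0.023 ] xaxis [ 0.14  -0.99   0.008] z [-0.003 -0.008 -1.   ] tool delta mm [60.8, -9.0, 0.9]
```

View pics/w10.png

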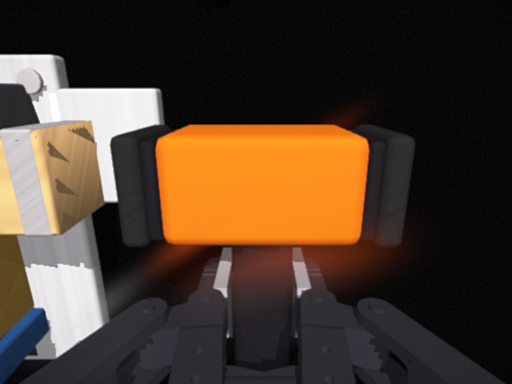

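```bash
python3 -c "
from h import *
butt([[34,130],[46,232]],[[92,121],[101,204]])"
```

```text
top advance [59.3 63. ] x [ 12.5 -25.5] gap from face [28.6 32.3]
bot advance [58.7 60.8] x [ 12.3 -28. ] gap from face [28.1 30.1]
head x off -8.77692584245479
```

Emit:
apply_moves([
  [-6,-2,0.5,0.3,-0.4,-0.2,1],
  [-31,0,0,0,0,0,1],
  [32,0,0,0,0,0,1],
  [0,0,0,0.1,-0.2,0,1],
  [-6,0,0,0,0,0,1],
  [-31,0,0,0,0,0,1],
  [32,0,0,0,0,0,1],
  [0,0,0,0,0,0,1],
])

```text
t: 14.7
eef_pos: [0.5033, -0.0736, 0.0228]
tool_rot: [0.007, 0.753, -0.658, 0.003]
contact_force: [0.8, 0.9, -6.0]
gripper_width: 0.268
```

```bash
python3 -c "
from h import *
look('w11')"
```

```text
yaw opt -1.428 rotvec [ 0.42 -0.79 -0.56]
yaw opt 1.714 rotvec [ -1.24  -0.66 179.43]
p [ 0.5033 -0.0736  0.0228] xaxis [ 0.133 -0.991  0.014] z [-0.005 -0.015 -1.   ] tool delta mm [59.2, -12.1, 1.1]
```

View pics/w11.png

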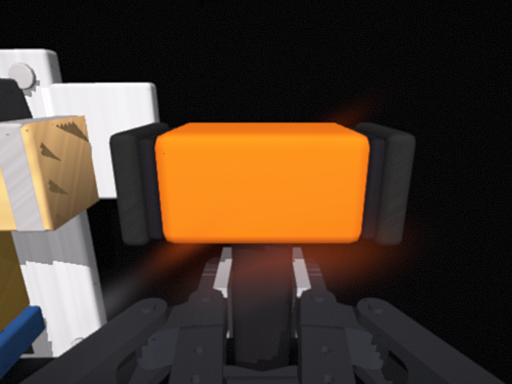

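```bash
python3 -c "
from h import *
butt([[25,126],[40,228]],[[85,116],[97,199]])"
```

```text
top advance [62.7 65.7] x [ 11.9 -25.7] gap from face [31.1 34.1]
bot advance [62.1 63.1] x [ 12.4 -27.3] gap from face [30.5 31.5]
head x off -11.139556189666358
```

Emit:
apply_moves([
  [0,-4,0.8,0.4,-0.8,-0.5,1],
  [-8,0,0,0,0,0,1],
  [-30,0,0,0,0,0,1],
  [32,0,0,0,0,0,1],
  [0,-1.5,0.3,0.2,-0.3,-0.2,1],
  [-6,0,0,0,0,0,1],
  [-31,0,0,0,0,0,1],
  [32,0,0,0,0,0,1],
])

```text
t: 15.75
eef_pos: [0.5033, -0.0708, 0.0228]
tool_rot: [0.008, 0.755, -0.656, 0.002]
contact_force: [1.4, 1.1, -5.7]
gripper_width: 0.267
```

Emit:
apply_moves([
  [0,0,0,0.2,-0.3,-0.2,1],
  [0,0,0,0,0,0,1],
  [0,0,0,0,0,0,1],
  [0,0,0,0,0,0,1],
  [0,0,0,0,0,0,1],
  [0,0,0,0,0,0,1],
  [0,0,0,0,0,0,1],
  [0,0,0,0,0,0,1],
])

```text
t: 16.75
eef_pos: [0.5029, -0.0661, 0.0226]
tool_rot: [0.004, 0.758, -0.652, 0.0]
contact_force: [0.1, 0.5, -5.2]
gripper_width: 0.267
```

```bash
python3 -c "
from h import *
look('w12')
im=imaging.read_camera('top')[:,:,::-1]; cv2.imwrite('pics/t12.png',cv2.resize(im[150:250,200:360],(800,500),interpolation=cv2.INTER_CUBIC))
"
```

```text
yaw opt -1.428 rotvec [ 0.31 -0.32  0.36]
yaw opt 1.714 rotvec [   0.51    0.49 -179.64]
p [ 0.5029 -0.0661  0.0226] xaxis [ 0.149 -0.989  0.006] z [-0.005 -0.006 -1.   ] tool delta mm [66.9, -10.4, 0.5]
```

View pics/w12.png

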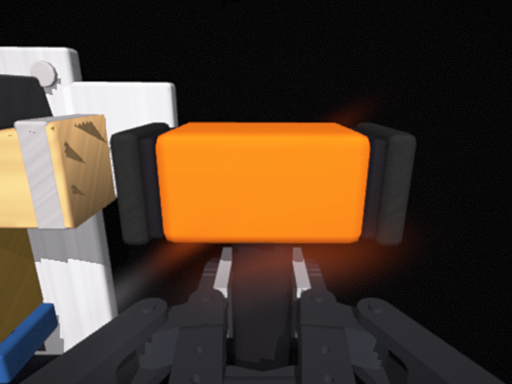

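View pics/t12.png

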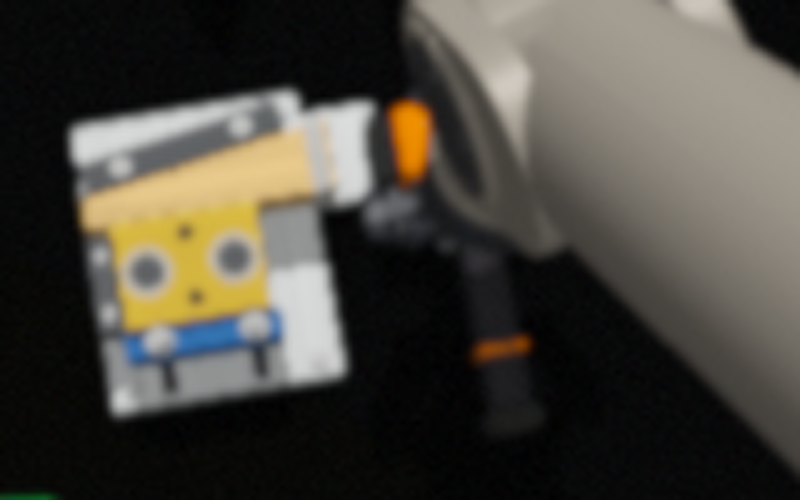

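```bash
python3 -c "
from h import *
butt([[47,125],[60,226]],[[106,114],[113,198]])
import cv2
for n in (10,11,12):
    im=cv2.imread(f'pics/w{n}.png')[70:230,0:190]; cv2.imwrite(f'pics/c{n}.png',cv2.resize(im,None,fx=4,fy=3.7,interpolation=cv2.INTER_CUBIC))
"
```

```text
top advance [60.9 63.3] x [ 11.5 -25.7] gap from face [23.8 26.2]
bot advance [58.4 60.6] x [ 12.6 -27.6] gap from face [21.3 23.5]
head x off -10.838057221630622
```

View pics/c11.png

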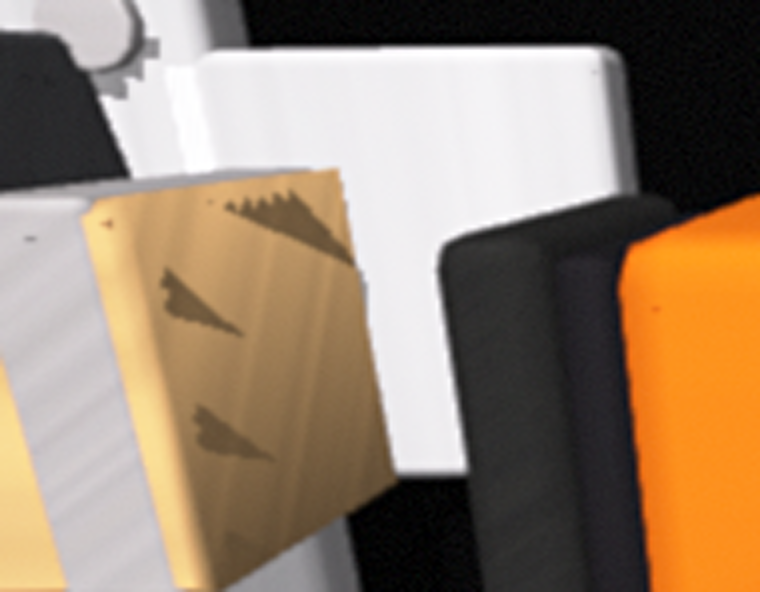

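View pics/c12.png

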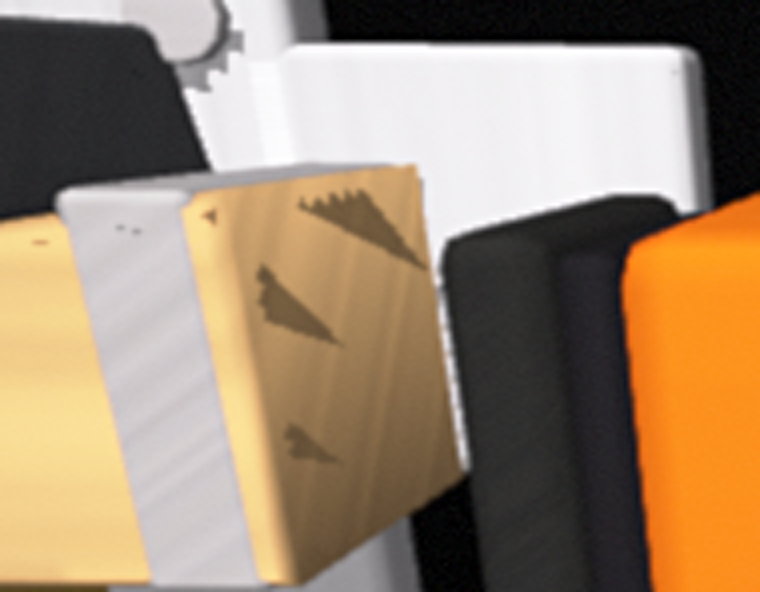

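Emit:
apply_moves([
  [8,-4,0.5,0.3,-0.3,0.3,1],
  [0,0,0,0,0,0,1],
  [-31,0,0,0,0,0,1],
  [-10,0,0,0,0,0,1],
  [32,0,0,0,0,0,1],
  [-2,-1.5,0.3,0.2,-0.3,0,1],
  [-31,0,0,0,0,0,1],
  [32,0,0,0,0,0,1],
])

```text
t: 17.85
eef_pos: [0.5094, -0.0728, 0.0229]
tool_rot: [0.0, 0.753, -0.659, 0.003]
contact_force: [0.2, -0.9, -6.2]
gripper_width: 0.263
```

```bash
python3 -c "
from h import *
look('w13')
im=cv2.imread(f'pics/w13.png')[70:230,0:190]; cv2.imwrite(f'pics/c13.png',cv2.resize(im,None,fx=4,fy=3.7,interpolation=cv2.INTER_CUBIC))
"
```

```text
yaw opt -1.428 rotvec [-0.16 -0.26 -0.57]
yaw opt 1.714 rotvec [ -0.41   0.25 179.43]
p [ 0.5094 -0.0728  0.0229] xaxis [ 0.133 -0.991  0.005] z [ 0.003 -0.004 -1.   ] tool delta mm [59.2, -6.0, 0.7]
```

View pics/c13.png

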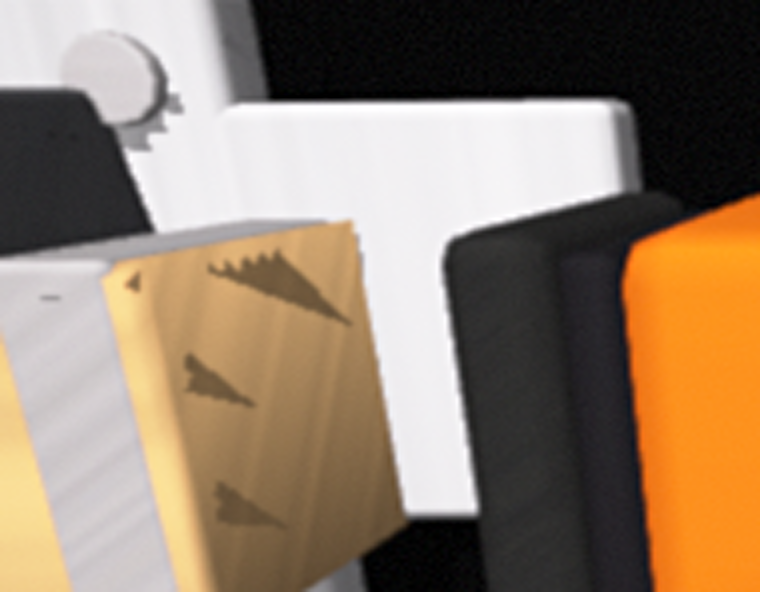

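View pics/c10.png

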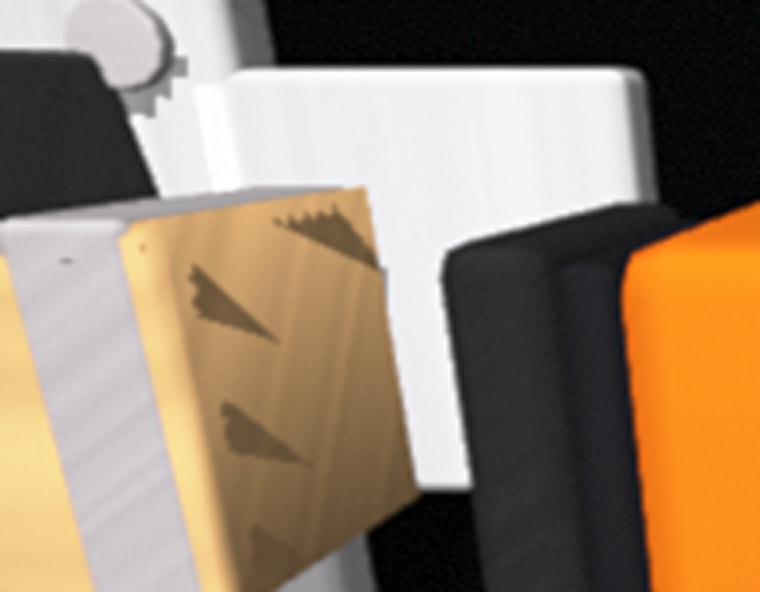

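Emit:
apply_moves([
  [0,0,0.3,-0.1,-0.3,-0.5,1],
  [-8,0,0,0,0,0,1],
  [-31,0,0,0,0,0,1],
  [31,0,0,0,0,0,1],
  [0,-1,0.3,0.2,-0.3,0,1],
  [-8,0,0,0,0,0,1],
  [-31,0,0,0,0,0,1],
  [31,0,0,0,0,0,1],
])

```text
t: 18.9
eef_pos: [0.5053, -0.0697, 0.0224]
tool_rot: [0.005, 0.751, -0.66, 0.003]
contact_force: [0.7, 0.6, -6.2]
gripper_width: 0.266
```

```bash
python3 -c "
from h import *
look('w14')
im=cv2.imread(f'pics/w14.png')[70:230,0:190]; cv2.imwrite(f'pics/c14.png',cv2.resize(im,None,fx=4,fy=3.7,interpolation=cv2.INTER_CUBIC))
"
```

```text
yaw opt -1.428 rotvec [ 0.27 -0.63 -0.86]
yaw opt 1.714 rotvec [ -0.98  -0.43 179.13]
p [ 0.5053 -0.0697  0.0224] xaxis [ 0.128 -0.992  0.011] z [-0.003 -0.012 -1.   ] tool delta mm [62.8, -10.0, 0.5]
```

View pics/c14.png

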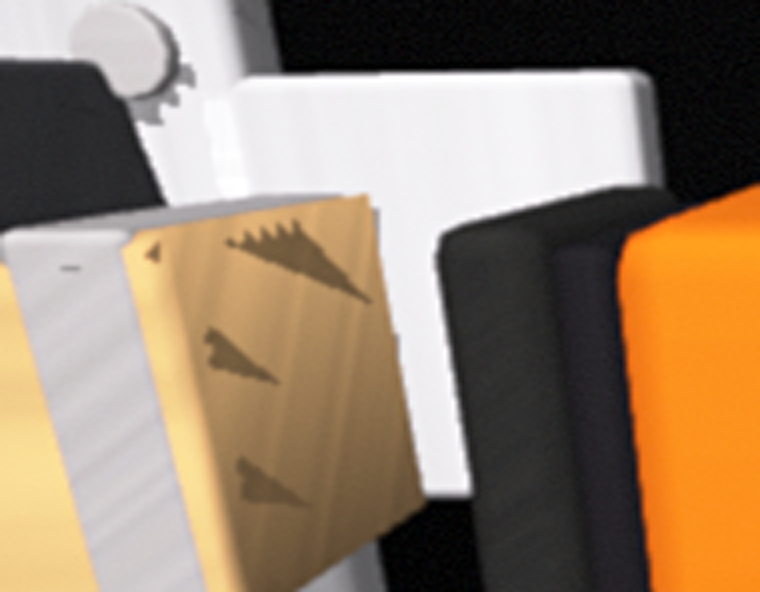

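Emit:
apply_moves([
  [25,5,0,0.3,-0.6,0,1],
  [30,10,0,0,0,0,1],
  [30,10,0,0,0,0,1],
  [0,0,0,0,0,0,1],
  [0,0,0,0,0,0,1],
  [0,0,0,0,0,0,1],
  [0,0,0,0,0,0,1],
  [0,0,0,0,0,0,1],
])

```text
t: 19.95
eef_pos: [0.4922, -0.1548, 0.023]
tool_rot: [-0.001, 0.752, -0.659, 0.0]
contact_force: [-0.6, -0.1, -6.1]
gripper_width: 0.269
```

```bash
python3 -c "
from h import *
togo([0.49,-.16,0.0065],0.143-np.pi/2)
im=imaging.read_camera('scene')[:,:,::-1]; cv2.imwrite('pics/s15.png',cv2.resize(im[140:250,190:340],(750,550),interpolation=cv2.INTER_CUBIC))
im=imaging.read_camera('wrist')[:,:,::-1]; cv2.imwrite('pics/w15.png',im)
"
```

```text
yaw opt -1.428 rotvec [-0.11  0.07 -0.6 ]
yaw opt 1.714 rotvec [1.100e-01 1.800e-01 1.794e+02]
p [ 0.4922 -0.1548  0.023 ] xaxis [ 0.132 -0.991 -0.001] z [ 0.002  0.002 -1.   ] tool delta mm [4.9, 2.9, 16.5]
```

View pics/s15.png

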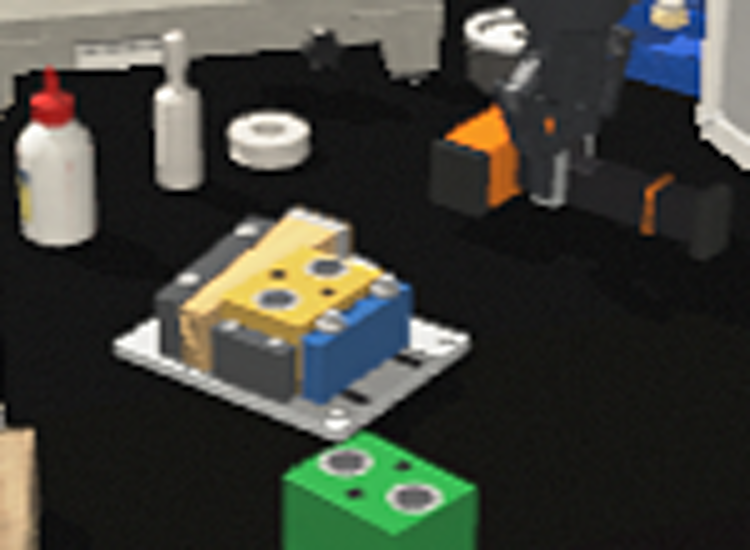

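View pics/w15.png

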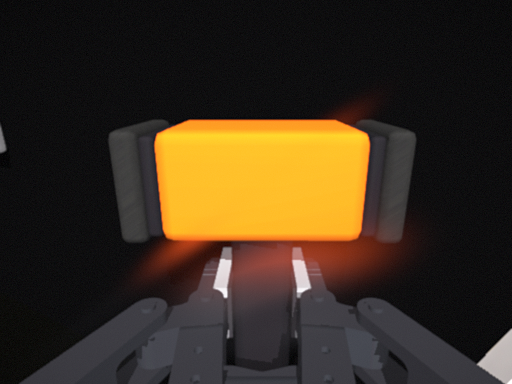

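Emit:
apply_moves([
  [0,0,4,0,0,0,1],
  [0,0,4,0,0,0,1],
  [0,0,3,0,0,0,1],
  [0,0,2,0,0,0,1],
  [0,0,1,0,0,0,1],
  [0,0,0,0,0,0,1],
  [0,0,0,0,0,0,1],
  [0,0,0,0,0,0,1],
])

```text
t: 21.05
eef_pos: [0.4921, -0.1553, 0.008]
tool_rot: [-0.001, 0.752, -0.659, 0.0]
contact_force: [-0.1, -0.1, -5.2]
gripper_width: 0.267
```

Emit:
apply_moves([
  [0,0,1,0,0,0,1],
  [0,0,0.7,0,0,0,1],
  [0,0,0,0,0,0,1],
  [0,0,0,0,0,0,0.1],
  [0,0,0,0,0,0,-0.2],
  [0,0,0,0,0,0,-0.4],
  [0,0,0,0,0,0,-1],
  [0,0,0,0,0,0,-1],
])

```text
t: 22.05
eef_pos: [0.4951, -0.1555, 0.0082]
tool_rot: [-0.002, 0.752, -0.659, 0.003]
contact_force: [0.1, 0.3, 0.1]
gripper_width: 0.998
```

Emit:
apply_moves([
  [0,0,0,0,0,0,-1],
  [0,0,0,0,0,0,-1],
  [0,0,-10,0,0,0,-1],
  [0,0,-30,0,0,0,-1],
  [0,0,-50,0,0,0,-1],
  [0,0,-50,0,0,0,-1],
  [0,0,-50,0,0,0,-1],
  [0,0,-30,0,0,0,-1],
])

```text
t: 23.05
eef_pos: [0.4918, -0.1547, 0.2358]
tool_rot: [-0.002, 0.753, -0.658, 0.001]
contact_force: [1.0, -0.1, -0.2]
gripper_width: 0.997
```

```bash
python3 -c "
from h import *
im=imaging.read_camera('wrist')[:,:,::-1]; cv2.imwrite('pics/w16.png',cv2.resize(im,(800,600)))
im=imaging.read_camera('scene')[:,:,::-1]; cv2.imwrite('pics/s16.png',cv2.resize(im[140:250,190:340],(750,550),interpolation=cv2.INTER_CUBIC))
"
```

```text
(no output)
```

View pics/w16.png

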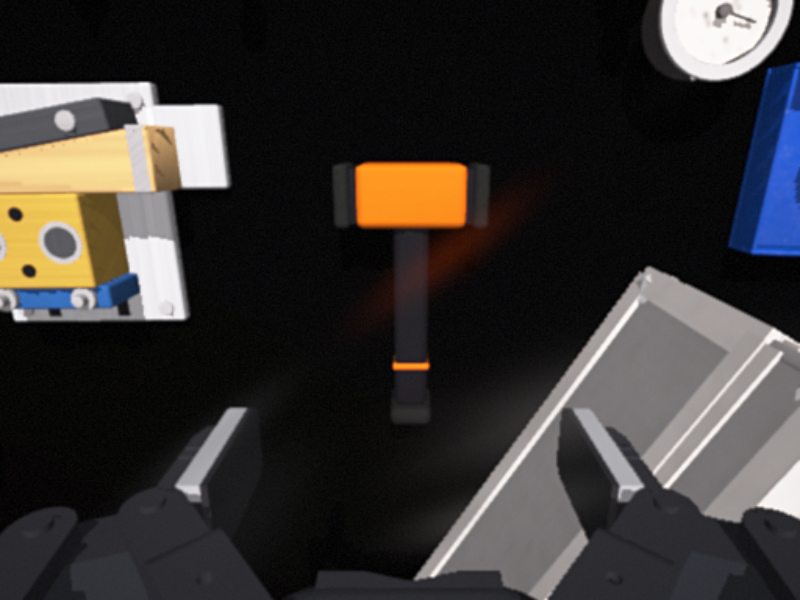

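View pics/s16.png

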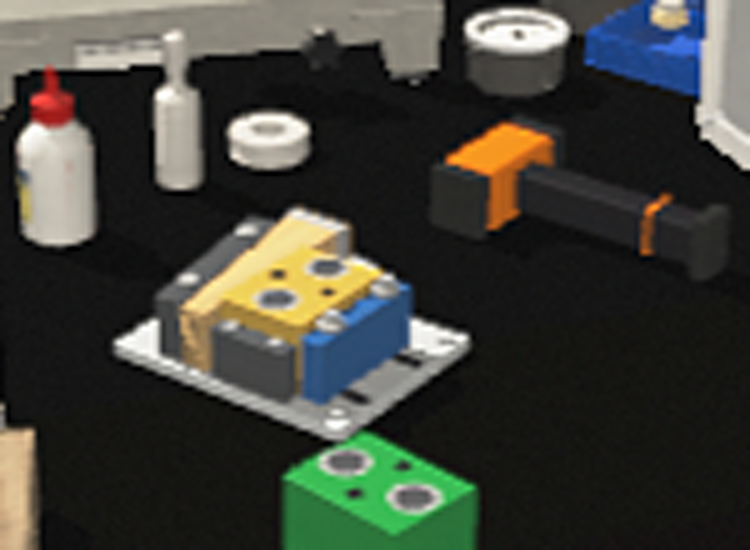

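```bash
python3 -c "
from station import bot
print(bot.hand_in())"
```

```text
the job is handed in; nothing more can be done
None
```

I drove the wedge in with the mallet until it stopped advancing, laid the mallet down, and handed the job in at about 23 s. I could not measure the clamping force, so the 30 N requirement is not directly confirmed.

- **Wedge:** I struck about eleven times at 0.25 m/s or less and drew the mallet back after every blow. The wedge advanced to 31, 44, 56 and then about 60 mm. After that my readings scattered between 58 and 65 mm. Measured against the jig tongue, the last six or so blows moved it no more than about 1 mm, which is within reading error, so I take it as bound.
- **Block:** the pictures show the brass block tight between the wedge and the blue fence.
- **Mallet:** it looks flat on the bench in the last pictures, with the gripper clear of it. Its head centre is about 0.24 m from the wedge and its near face about 75 mm from the jig.
- **Bystanders:** the bottle, weight, ring and gauge show no visible movement. I did not take a fresh view of the whole wooden box; the arm never went near it.
- **Disagreements:** the tool drifted up to 4 mm sideways and about 0.8° in tilt during the tight blows, and I corrected it between blows. This made my single wedge readings uncertain by 2–3 mm.

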